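# Clamp a mould insert in its bench fixture

## Robot

A 7-joint arm with a two-finger parallel gripper is mounted at the origin on the work surface. World frame = base frame: x ahead of the robot, y to its left, z up, the work surface at z = 0. Lengths are in m, angles in degrees, forces in N, time in s.
With the tool pointing down it reaches from about 0.425 to 0.875 m from the base axis. Payload 8.4 kg.
Tool frame: the origin (TCP) lies midway between the tips of the shut fingers; the grasp point (between the pads) lies 19 mm behind it; z points along the fingers, y is the direction in which the jaws open and shut (so a half turn about z gives the same grasp; the last joint's range is limited). The gripper opens to 85 mm and grips with 20 to 120 N. Pads are 22 mm wide; open, the fingers measure 114 mm over their backs; the gripper's body (76 mm by 85 mm) begins 54 mm behind the grasp point. The pads swing forward as they close: fully open they stand 13 mm farther back than shut.
Start: joints at [-74.725, 19.091, 2.286, 83.961, -0.768, 76.965, -3.352], TCP at [0.233, 0.607, 0.231] pointing down, gripper open.
Joint ranges: [-147.57, 147.57], [-21.85, 119.76], [-74.77, 79.35], [14.55, 137.4], [-85.83, 265.84], [4.83, 119.75], [-152.11, 152.11]. Speed limits (degrees/s): [127.2, 127.2, 159.86, 159.86, 180, 180, 180].

## Interface

Orientations are given as a 3x3 rotation matrix whose columns are the frame's x, y, z axes.
In Python, from rig import ctrl, viewer gives the robot as it stands.
- The arm moves only by the tool drive_tool, never from a script. Its arguments are lists of equal length, an entry for each row: "hand": the finger opening in cm, from 0 to 8.54; "delta_pos": the shift along the world's x, y, z in cm, a list of three; "rot": the turn, a rotation vector about the world's x, y, z in rad, a list of three. In form: {"hand": [hand, ...], "delta_pos": [[tx, ty, tz], ...], "rot": [[ax, ay, az], ...]}. A call has 1 to 12 rows; each row shifts and turns the pose as measured when the row begins; what a row does not reach is not made up. A row lasts 1/8 s, in which the tool goes at most 62.5 mm and 10.7 degrees, less where a joint would pass 70% of its speed; a pose out of reach is approached as far as the arm can. A call is refused whole if a number of a shift passes 6.25 or a number of a turn 0.188, either way. A call with a gripper value outside its range is refused whole. The fingers move at their own pace and stop on an object; the grip force is fixed at half the most. Time passes only in rows, so rows that do not move let the fingers close. It gives the time, the measured TCP pose, the force and the opening at its end, in the units of the state.
- ctrl.get_state(): the state, without advancing time (a new reading comes with each control period).
- viewer.grab_frame(name): name is "scene" or "top"; returns a dict with "frame" (400x640x3 uint8, blue, green, red), "depth" (400x640 float32, m along the optical axis (not along the pixel's ray), 0 where there is no reading), "fx", "fy", "cx", "cy" (pixels), "R" (3x3) and "t" (3): a world point X has camera coordinates R X + t. Camera axes: x right, y down, z forward; pixel columns grow to the right and rows downward; lengths in m; the calibration is good to about 2 mm. A picture is of the moment at which its call begins.
- ctrl.finish_job(): hands the job in, once; it reports no verdict.
The state is a dict: "time": time; "qpos": joint angles; "qd": joint speeds; "joint_efforts": joint torques, N m; "tcp_pos": TCP position; "orientation": TCP orientation; "force": force on the tool from outside, world axes, zero at the start; "wrist_torque": the same for the moment, N m; "finger_gap": finger opening in m.
Only numpy, scipy, OpenCV 4.12 (cv2) and the standard library are available. Lean on these libraries where they do the work, as an engineer would, in place of code of your own. Each camera call takes 0.05 s, during which the arm holds its last target.

## Task

With the fingers only pushing, slide the steel mould insert along the channel of its fixture until it is fully home against the end stop, then push that fixture's toggle-clamp lever over its dead point so that it snaps into lock and the plunger holds the insert. Never lift the insert, leave the lever of the empty fixture open, and leave everything else on the bench where it is.

Things in the scene. Friction and masses are not known exactly. Their poses are not given: they have to be found in the camera images.
- fixture: Fixture with the insert in it: dark steel base plate fixed to the bench, 180 x 170 x 10 mm (x -95..85, y -95..75), steel rails, aluminium toggle clamp with a black-gripped lever. Origin on the bench surface. Its x runs along the insert channel towards the end stop, y from the clamp towards the channel; turned about the vertical only. Offsets below are in this frame.
- insert_home (a point): Point on the channel floor where the insert's origin lies when home: x 30, y 35, z 10 mm in the fixture. End stop: steel bar across the channel, face at x 65, top at z 34. Channel 54 mm wide along x, centred on y 35; rails 12 mm wide, near (clamp side) rail top at z 18, far rail top at z 24.
- channel_mouth (a point): Middle of the channel's open end, x -95, y 35, z 10 mm in the fixture. Behind the insert the channel is free for fingers that come down from above and push towards the stop.
- insert: Loose steel block 70 (x) x 50 (y) x 30 (z) mm with a shallow pocket in its top, 0.5 to 0.95 kg. Origin at the centre of its underside, x along the channel. Starts in the channel (top 40 mm above the bench), 40 to 75 mm short of home; slides with about 3 to 10 N. Home: its front face touches the end stop, 35 mm ahead of its origin.
- clamp_axis (a point): Hinge axis of the lever, parallel to the fixture's x, at x 30, y -55, z 52 mm in the fixture. The clamp's body around it spans x 13..47, y -87..-17 and rises to z 63. Its plunger points to +y at x 30, z 28.
- clamp_lever (a joint): Lever of the insert's fixture, rad: 0 open, leaning 0.5 rad from vertical to the fixture's -y, away from the channel; 0.5 upright; 1.25 locked, leaning 0.75 to +y. An over-centre spring returns it to 0 below the dead point at 0.7 and snaps it on to 1.25 beyond. Needs 0.5 to 0.6 N m at 0 (a level push of 5 to 8 N on the grip), less and less up to the dead point.
- clamp_lever_tip (a point): Outer end of that lever's grip, 100 mm from its axis; outer half a black grip 18 mm thick, inner half a 12 mm bar. Open, the end is 140 mm above the bench; upright 152 mm. Fingers reaching down on its -y side to about 110 mm above the bench and pushed level to the fixture's +y meet the grip and carry it over.
- clamp_lever_foot: Rubber foot on that clamp's plunger, 16 mm across, 8 mm long; origin at its back. Comes out 20 mm to +y as the lever turns 0 to 1.25. Sprung: at lock it presses the home insert against the far rail with about 10 N.
- spare_fixture: Second fixture of the same shape and frame, empty, clamp open: leave it alone. One fixture stands to the left and one to the right of the bench's middle, either way round.
- spare_lever (a joint): Lever of the empty fixture, rad, same meaning as clamp_lever: 0 open; it stays open.
- lifting_eye: Bystander: steel lifting eye standing on its 36 mm collar, ring on top, 51 mm high, between the two fixtures. Leave it where it is.
- guide_bush: Bystander: turned steel bush standing on its 34 mm flange, 45 mm high, between the two fixtures. Leave it where it is.
- screwdriver: Bystander: screwdriver lying between robot and fixtures. Leave it where it is.
- pin_tray: Bystander: open grey tray 110 x 160 x 30 mm beyond the fixtures. Leave it where it is.
- oil_bottle: Bystander: grey bottle 60 mm across, 160 mm high, on the left. Leave it where it is.
- gauge_block: Bystander: dark steel block 90 x 50 x 30 mm on the right. Leave it where it is.
- brass_hammer: Bystander: hammer with a brass head lying on the left. Leave it where it is.
Not all that is in view belongs to the job. What is shaped like the insert but orange or pink is not meant.

How it is judged (in metres and radians):
On the way, in this order (a step that is already met when the one before it is completed fails the run):
1. the insert is pushed home against the end stop while the clamp is still open (x of insert in the frame of fixture between 0.027 and 0.033 m and y of insert in the frame of fixture between 0.029 and 0.041 m and angle between the x axis of insert and the x axis of fixture, either way round below 0.08 rad and height (world z) of insert below 0.014 m and value of joint clamp_lever below 0.3 rad), for 0.1 s.
2. the clamp lever has gone over its dead point and is locked on the insert (x of insert in the frame of fixture between 0.027 and 0.033 m and y of insert in the frame of fixture between 0.029 and 0.041 m and angle between the x axis of insert and the x axis of fixture, either way round below 0.08 rad and height (world z) of insert below 0.014 m and value of joint clamp_lever above 1.17 rad and contact force between clamp_lever_foot and insert above 3 N), for 0.2 s.
At the end, for the whole second after the job is handed in: The insert is home in its channel (within 3 mm of the end stop, straight within 0.08 rad, flat on the floor and at rest), its fixture's lever is locked (over 1.17 rad of 1.25), the plunger's foot presses on it with more than 3 N, and the empty fixture's lever is open (under 0.2 rad) (all of step 2 and linear speed of insert below 0.01 m/s and value of joint spare_lever below 0.2 rad); the robot touches nothing.
It fails at once if the insert is lifted more than 10 mm off the channel floor (height (world z) of insert above 0.02 m).
It fails at once if the insert is tipped (angle between insert's own z axis and vertical above 0.25 rad).
It fails at once if the empty fixture's lever is moved from open (value of joint spare_lever above 0.4 rad).
It fails at once if something else on the bench is shifted by more than 30 mm or picked up (distance of any of lifting_eye, guide_bush, screwdriver, pin_tray, oil_bottle, gauge_block, brass_hammer from where it was at the start of the episode above 0.03 m).
It also fails if it takes over 45 s, if anything falls off the work surface, if the arm or the gripper's body presses on something with over 40 N, if the wrist force passes 120 N, or if a joint passes its speed limit or range.

## Working session

There is one attempt and no reset: what is moved stays moved. The work goes in short steps, Python scripts to look and compute and a tool call to move; the robot and the scene stay as the last step left them, time stands still between calls to the robot, and variables do not carry over. Pictures are saved under pics/ and viewed, and the job is handed in when it is done.

Besides the shell and the picture viewer there is one more tool, called after "Call:" by a JSON object that holds its "fn" and its "kwargs". drive_tool: Moves the arm, as the interface text tells. Its arguments: {"type":"object","properties":{"hand":{"type":"array"},"delta_pos":{"type":"array"},"rot":{"type":"array"}},"required":["hand","delta_pos","rot"]}

```bash
ls; mkdir -p pics
python3 - <<'E'
from rig import ctrl, viewer
import cv2,numpy as np
for n in ["scene","top"]:
    f=viewer.grab_frame(n); cv2.imwrite(f"pics/{n}0.png",f["frame"]); np.savez(f"{n}0.npz",**f)
    print(n,f["fx"],f["cx"],f["cy"],np.round(f["R"],3).tolist(),np.round(f["t"],3))
s=ctrl.get_state(); print(s["time"],s["tcp_pos"],np.round(s["orientation"],3).tolist(),s["force"])
E
```

```text
pics
scene 477.14548110574447 325.78837063137723 202.32468271164728 [[-0.85, 0.527, 0.014], [0.377, 0.627, -0.681], [-0.368, -0.574, -0.732]] [ 0.475 -0.146  1.514]
top 461.78970717947584 319.9558493026553 197.49533669671746 [[-0.018, -1.0, -0.016], [-0.992, 0.02, -0.124], [0.125, 0.013, -0.992]] [0.049 0.576 1.251]
0.1 [0.23237627 0.60661147 0.23052403] [[-0.934, 0.358, -0.0], [0.358, 0.934, -0.001], [-0.0, -0.001, -1.0]] [0.60584184 0.4104639  0.40460509]
```

View pics/scene0.png

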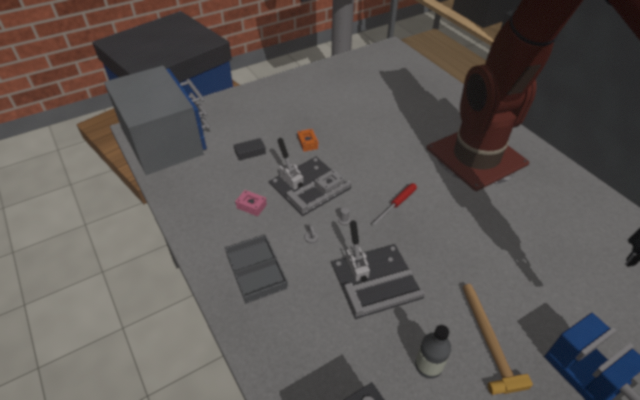

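View pics/top0.png

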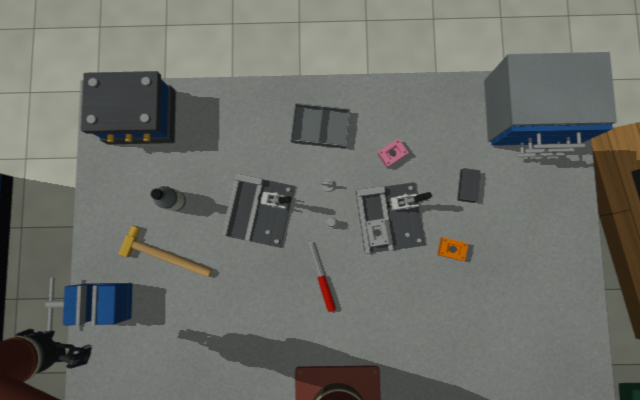

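The insert candidates in the top view are a grey block with a pocket at (378,233) in the right fixture, an orange one at (453,249), a pink one at (393,153), and the dark gauge block at (469,185). I choose the grey one and check it in a close crop.

Run:
```python
import cv2,numpy as np
a=cv2.imread("pics/top0.png")[165:270,340:490]; cv2.imwrite("pics/c1.png",cv2.resize(a,None,fx=5,fy=5,interpolation=cv2.INTER_CUBIC))
a=cv2.imread("pics/scene0.png")[125:225,240:370]; cv2.imwrite("pics/c2.png",cv2.resize(a,None,fx=6,fy=6,interpolation=cv2.INTER_CUBIC))
```

```text
(no output)
```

View pics/c1.png

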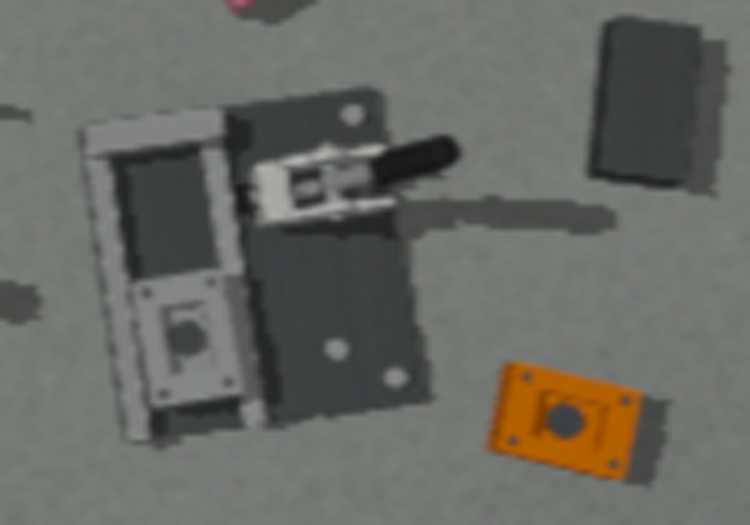

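View pics/c2.png

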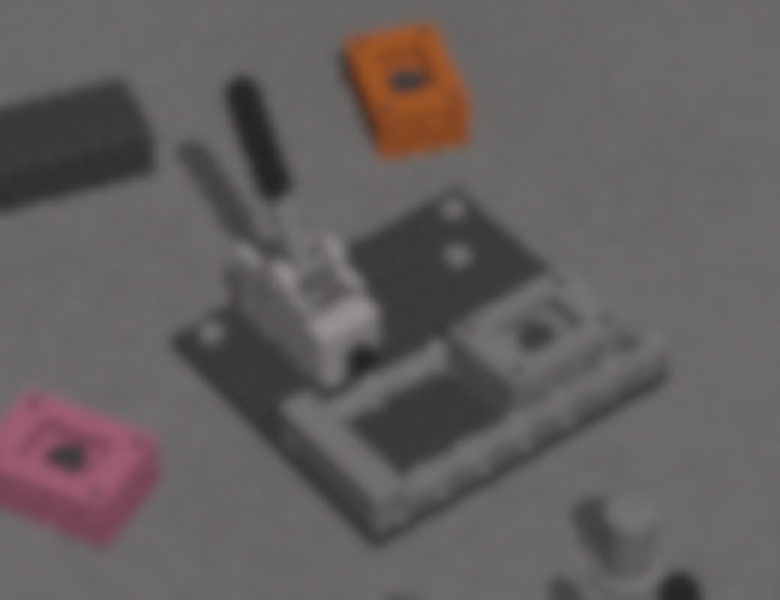

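The crops confirm it: the grey insert with the pocket sits in the right fixture, with the stop at the far end (crop 1 top) and the lever open, leaning right. Next I measure with depth.

```bash
cat > h.py <<'E'
import numpy as np
def ray(f,u,v,z):
    R,t=f["R"],f["t"]; d=R.T@np.array([(u-f["cx"])/f["fx"],(v-f["cy"])/f["fy"],1]); c=-R.T@t
    return c+d*(z-c[2])/d[2]
def cloud(f):
    v,u=np.mgrid[:400,:640]; D=f["depth"]; P=np.stack([(u-f["cx"])/f["fx"]*D,(v-f["cy"])/f["fy"]*D,D],-1)
    W=(P-f["t"])@f["R"]; W[D==0]=np.nan; return W
E
python3 - <<'E'
from h import *; import cv2
f=np.load("top0.npz")
C=lambda a,b,z: ray(f,340+(a+.5)/5-.5,165+(b+.5)/5-.5,z)
for n,p in dict(pl_far=(380,90,.01),pl_near=(432,400,.01),rail_near_outer=(130,440,.024),stop_outer=(80,125,.034),stop_in=(222,108,.034),i1=(133,282,.04),i2=(236,272,.04),i3=(243,396,.04),i4=(153,405,.04),gripend=(450,150,.14)).items(): print(n,np.round(C(*p)*1000,1))
W=cloud(f)
sub=W[165:270,340:490]
print(np.round(np.nanpercentile(sub[...,2],[5,50,95])*1000))
for lo,hi,n in [(.037,.046,"ins"),(.03,.037,"stop"),(.006,.014,"plate"),(.1,.16,"grip"),(.02,.028,'frail')]:
    m=(sub[...,2]>lo)&(sub[...,2]<hi)
    m=m.astype(np.uint8); k,l,st,c=cv2.connectedComponentsWithStats(m)
    for i in range(1,k):
        if st[i,4]>15:
            X=sub[l==i]; r=cv2.minAreaRect((X[:,:2]*1000).astype(np.float32)); print(n,st[i],np.round(X.mean(0)*1000),np.round(r[0],1),np.round(r[1],1),round(r[2],1))
# line of the far rail outer edge
E
```

```text
pl_far [ 617.  -234.6   10. ]
pl_near [ 440.9 -255.9   10. ]
rail_near_outer [421.7 -85.2  24. ]
stop_outer [597.  -61.8  34. ]
stop_in [ 605.  -141.4   34. ]
i1 [508.2 -88.2  40. ]
i2 [ 512.6 -145.1   40. ]
i3 [ 444.5 -146.4   40. ]
i4 [440.5 -97.   40. ]
gripend [ 565.3 -243.3  140. ]
[-5.  1. 34.]
ins [51 32  8 13 63] [ 557. -166.   42.] [ 556.5 -166.4] [18.8 34.1] 80.1
ins [ 26  54  22  28 265] [ 477. -116.   40.] [ 477.3 -115.6] [69.4 50.2] 8.3
stop [130   5  10  15  42] [ 628. -396.   32.] [ 626.  -396.2] [41.1 24. ] 0.2
stop [123   7  10  13  35] [ 622. -376.   32.] [ 623.2 -374.8] [26.3 23.9] 31.7
stop [121  17  17  19  62] [ 590. -378.   32.] [ 592.8 -381.6] [58.2 35.8] 27.8
stop [ 16  21  29  10 151] [ 593. -102.   33.] [ 593.3 -101.8] [17.9 77.5] 6.2
stop [120  28   7   7  20] [ 573. -361.   31.] [ 573.4 -360.5] [19.  13.7] 74.4
stop [27 59 17 17 82] [ 478. -114.   33.] [ 478.3 -114.8] [43.1 38.2] 38.9
stop [121  77   6   9  17] [ 433. -353.   32.] [ 434.3 -353. ] [23.1  8.2] 26.1
stop [115  87  10   7  18] [ 410. -343.   31.] [ 409.1 -342.9] [13.1 29.7] 42.4
plate [ 43  1
[... 407 characters left out ...]
108] [ 564. -230.  123.] [ 563.7 -229.9] [17.6 37.7] 9.6
frail [121   6   7   6  20] [ 636. -366.   25.] [ 636.7 -368.4] [16.6 15. ] 76.4
frail [126  17  11   9  27] [ 603. -384.   26.] [ 606.3 -384.9] [15.5 30.4] 43.1
frail [119  22  11  14  63] [ 579. -364.   26.] [ 581.  -365.5] [28.4 36.1] 84.7
frail [130  29   8   8  25] [ 567. -393.   26.] [ 567.5 -392.9] [18.5 20.5] 11.5
frail [ 17  31  13  57 223] [498. -80.  24.] [501.7 -81. ] [159.1  14.7] 6.9
frail [106  74  21  21 121] [ 430. -333.   24.] [ 428.7 -332.4] [48.9 47. ] 59.4
frail [101  76   8  16  25] [ 429. -302.   26.] [ 430.1 -301.8] [15.  42.7] 77.6
frail [106  88   8   6  18] [ 410. -317.   26.] [ 410.  -316.5] [20.1  9.4] 73.2
```

The insert measures 69 x 50 mm, with its centre at (477,-116) mm and its top at 40 mm. The fixture yaw is about 6.9°, with its origin near (523,-145) mm. The stop is about 72 mm from home travel, which is within the 40–75 mm range. The predicted lever tip (565,-244) matches the measured (565,-243). I'll move over with the fingers shut.

Call:
{"fn": "drive_tool", "kwargs": {"hand": [0,0,0,0,0,0,0,0,0,0,0,0], "delta_pos": [[2.7,-5,0],[2.7,-5,0],[2.7,-5,0],[2.7,-5,0],[2.7,-5,0],[2.7,-5,0],[2.7,-5,0],[0,-5,0],[0,-5,0],[0,-5,0],[0,-5,0],[0,-5,0]], "rot": [[0,0,0],[0,0,0.12],[0,0,0.12],[0,0,0.12],[0,0,0.12],[0,0,0],[0,0,0],[0,0,0],[0,0,0],[0,0,0],[0,0,0],[0,0,0]]}}

```text
time: 1.6
tcp_pos: [0.421, -0.0121, 0.2257]
orientation: [[-0.991, -0.135, -0.002], [-0.135, 0.991, -0.005], [0.003, -0.005, -1.0]]
force: [0.3, 0.0, -0.4]
finger_gap: -0.0005
```

Call:
{"fn": "drive_tool", "kwargs": {"hand": [0,0,0,0,0,0,0,0], "delta_pos": [[0,-5.5,0],[0,-5,0],[0,-0.5,0],[0,0,-5],[0,0,-5],[0,0,-4],[0,0,-2],[0,0,0]], "rot": [[0,0,-0.015],[0,0,0],[0,0,0],[0,0,0],[0,0,0],[0,0,0],[0,0,0],[0,0,0]]}}

```text
time: 2.6
tcp_pos: [0.4188, -0.126, 0.0611]
orientation: [[-0.993, -0.116, -0.001], [-0.116, 0.993, -0.003], [0.001, -0.003, -1.0]]
force: [0.2, 0.3, 1.1]
finger_gap: -0.0001
```

Run:
```python
from rig import ctrl, viewer
import cv2,numpy as np
o=[]
for n,(a,b,c,d) in dict(scene=(120,240,240,400),top=(160,280,320,480)).items():
    f=viewer.grab_frame(n)["frame"][a:b,c:d]; o.append(cv2.resize(f,(800,600) if 0 else (640,480),interpolation=cv2.INTER_CUBIC))
cv2.imwrite("pics/d1.png",cv2.resize(np.hstack(o),(800,300)))
s=ctrl.get_state();print(s["tcp_pos"],s["qpos"])
```

```text
[ 0.42022103 -0.12627288  0.06270043] [-31.54899123   4.01030096  44.37827646 124.97543216  -3.41999906
  52.05436315 111.51862537]
```

View pics/d1.png

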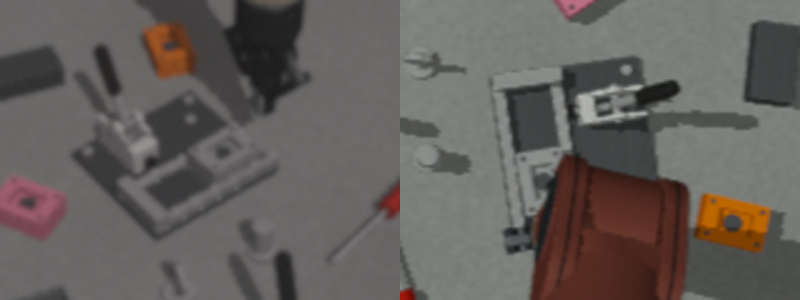

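The left panel shows the fingers hanging just behind the insert, outside the channel mouth. The right panel is mostly arm. Nothing has been touched. I'll descend and start pushing.

Call:
{"fn": "drive_tool", "kwargs": {"hand": [0,0,0,0], "delta_pos": [[0,0.4,-1.5],[0,0,-1.6],[0,0,-1.0],[0,0,0]], "rot": [[0,0,0],[0,0,0],[0,0,0],[0,0,0]]}}

```text
time: 3.2
tcp_pos: [0.4226, -0.1206, 0.0216]
orientation: [[-0.993, -0.118, 0.007], [-0.118, 0.993, -0.001], [-0.007, -0.001, -1.0]]
force: [-0.0, 0.1, -0.2]
finger_gap: -0.0004
```

Call:
{"fn": "drive_tool", "kwargs": {"hand": [0,0,0,0,0,0,0,0,0,0], "delta_pos": [[0.8,0.08,0],[0.8,0.09,0],[0.8,0.09,0],[0.8,0.09,0],[0.8,0.09,0],[0.8,0.09,0],[0.8,0.09,0],[0.5,0.05,0],[0.3,0,0],[0,0,0]], "rot": [[0,0,0],[0,0,0],[0,0,0],[0,0,0],[0,0,0],[0,0,0],[0,0,0],[0,0,0],[0,0,0],[0,0,0]]}}

```text
time: 4.45
tcp_pos: [0.4886, -0.1139, 0.0219]
orientation: [[-0.993, -0.117, 0.001], [-0.117, 0.993, 0.001], [-0.001, 0.001, -1.0]]
force: [-3.4, 0.2, 0.7]
finger_gap: -0.0
```

Pushing takes about 3.4 N, as expected, with roughly 15 mm left. I'll continue gently and watch the force.

Call:
{"fn": "drive_tool", "kwargs": {"hand": [0,0,0,0,0], "delta_pos": [[0.4,0.04,0],[0.4,0.04,0],[0.3,0.04,0],[0.2,0.02,0],[0,0,0]], "rot": [[0,0,0],[0,0,0],[0,0,0],[0,0,0],[0,0,0]]}}

```text
time: 5.08
tcp_pos: [0.4997, -0.1127, 0.0217]
orientation: [[-0.993, -0.116, -0.005], [-0.116, 0.993, 0.002], [0.004, 0.002, -1.0]]
force: [-2.8, -0.8, 1.3]
finger_gap: 0.0004
```

Call:
{"fn": "drive_tool", "kwargs": {"hand": [0,0,0], "delta_pos": [[0.2,0.02,0],[0.2,0.02,0],[0.2,0.02,0]], "rot": [[0,0,0],[0,0,0],[0,0,0]]}}

```text
time: 5.45
tcp_pos: [0.5037, -0.1123, 0.0216]
orientation: [[-0.993, -0.115, -0.009], [-0.115, 0.993, 0.003], [0.009, 0.004, -1.0]]
force: [-13.9, -0.5, 10.9]
finger_gap: -0.0002
```

Call:
{"fn": "drive_tool", "kwargs": {"hand": [0,0], "delta_pos": [[0.3,0.03,0],[0.3,0.03,0.0]], "rot": [[0,0,0],[0,0,0]]}}

```text
time: 5.7
tcp_pos: [0.5036, -0.1124, 0.0206]
orientation: [[-0.993, -0.113, -0.021], [-0.114, 0.994, 0.005], [0.021, 0.007, -1.0]]
force: [-16.1, -1.4, 12.6]
finger_gap: 0.0
```

Run:
```python
from rig import ctrl, viewer
import cv2,numpy as np
f=viewer.grab_frame("scene"); np.savez("s1.npz",**f); cv2.imwrite("pics/e1.png",cv2.resize(f["frame"][125:225,240:370],None,fx=6,fy=6,interpolation=cv2.INTER_CUBIC))
s=ctrl.get_state();print(s["tcp_pos"],s["force"])
```

```text
[ 0.50361056 -0.11245025  0.02053506] [-16.37396969  -0.6474982   12.83488945]
```

View pics/e1.png

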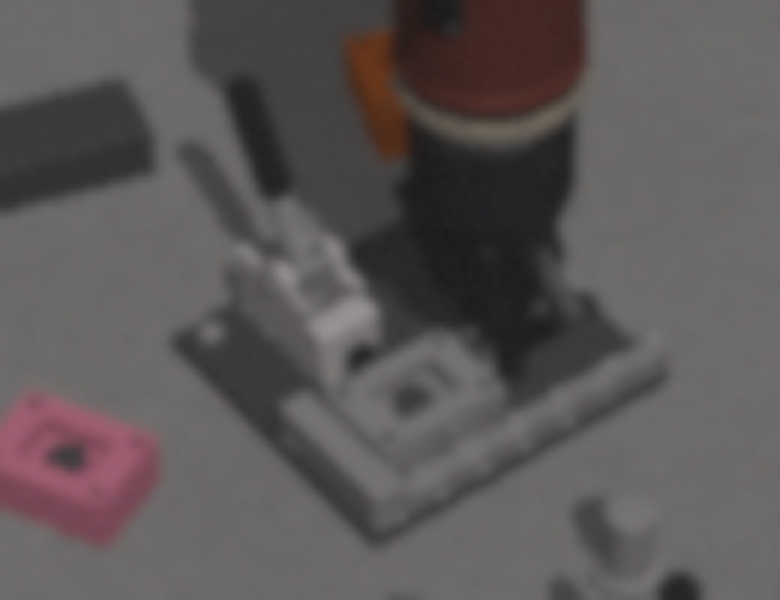

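The insert sits against the stop bar and doesn't move under 16 N, and the lever is still open. I'll back off and go up.

Call:
{"fn": "drive_tool", "kwargs": {"hand": [0,0,0,0,0,0,0,0], "delta_pos": [[-0.6,-0.07,0],[-1.0,-0.1,0],[0,0,2],[0,0,5],[0,0,5],[0,0,5],[0,0,4],[0,0,0]], "rot": [[0,0,0],[-0.005,-0.02,0],[0,0,0],[0,0,0],[0,0,0],[0,0,0],[0,0,0],[0,0,0]]}}

```text
time: 6.75
tcp_pos: [0.4929, -0.1137, 0.2398]
orientation: [[-0.993, -0.114, 0.016], [-0.115, 0.993, -0.0], [-0.016, -0.002, -1.0]]
force: [0.2, 0.1, -0.6]
finger_gap: -0.0001
```

Run:
```python
from h import *
from rig import ctrl, viewer
import cv2,numpy as np
f=viewer.grab_frame("scene"); W=cloud(f)
o=np.array([523.2,-145.3]);ex=np.array([.9928,.1201]);ey=np.array([-.1201,.9928])
P=W[...,:2]*1000-o; X=P@ex;Y=P@ey;Z=W[...,2]*1000
m=(Z>36)&(Z<46)&(X>-90)&(X<75)&(Y>5)&(Y<66)
r=cv2.minAreaRect(np.stack([X[m],Y[m]],1).astype(np.float32)); print(m.sum(),r)
s=ctrl.get_state();print(s["tcp_pos"],s["force"])
cv2.imwrite("pics/e2.png",cv2.resize(f["frame"][125:225,240:370],None,fx=6,fy=6,interpolation=cv2.INTER_CUBIC))
```

```text
287 ((33.8229866027832, 33.08718490600586), (54.2426643371582, 81.16973876953125), 89.86219787597656)
[ 0.4920478  -0.11349762  0.23817519] [-0.63557031 -0.10036553  0.31386641]
```

View pics/e2.png

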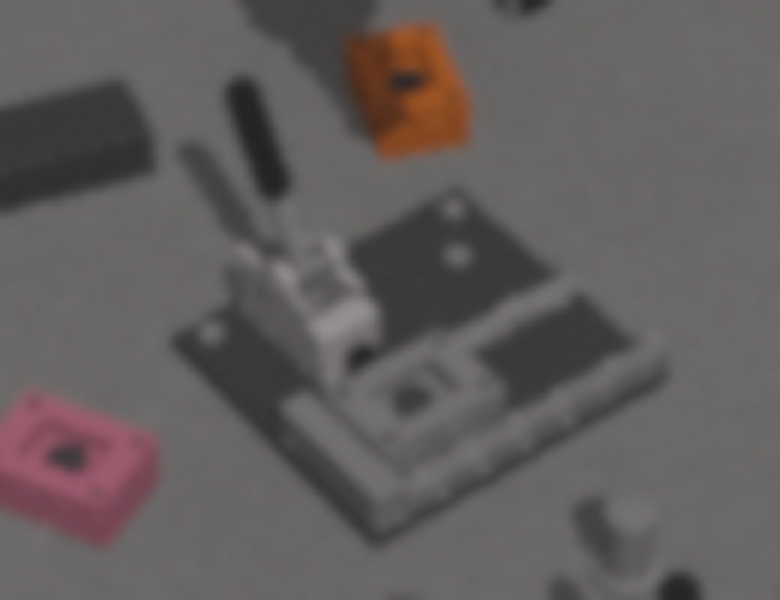

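The insert is home against the stop bar (crop centre around (420,390)), with the lever open at (245,90)–(280,190). I'll go to the -y side of the lever at height.

Call:
{"fn": "drive_tool", "kwargs": {"hand": [0,0,0,0,0,0,0,0], "delta_pos": [[1.9,-4.1,0],[1.9,-4.1,0],[1.9,-4.1,0],[1.9,-4.1,0],[0,0,0],[0,0,-3],[0,0,-3],[0,0,0]], "rot": [[0,0.016,0],[0,0,0],[0,0,0],[0,0,0],[0,0,0],[0,0,0],[0,0,0],[0,0,0]]}}

```text
time: 7.8
tcp_pos: [0.5694, -0.2789, 0.1666]
orientation: [[-0.993, -0.12, -0.009], [-0.12, 0.993, 0.001], [0.008, 0.002, -1.0]]
force: [0.3, 0.3, 0.1]
finger_gap: -0.0002
```

Run:
```python
from rig import ctrl, viewer
import cv2,numpy as np
f=viewer.grab_frame("scene"); cv2.imwrite("pics/e3.png",cv2.resize(f["frame"][105:225,210:370],None,fx=5,fy=5,interpolation=cv2.INTER_CUBIC))
s=ctrl.get_state();print(s["tcp_pos"],s["force"],s["qpos"])
```

```text
[ 0.57004902 -0.27938441  0.16820164] [0.91059555 1.23478645 0.21991157] [-14.99371319  25.87986393  49.37750845  92.395899   -20.24580446
  71.55536089 135.03702224]
```

View pics/e3.png

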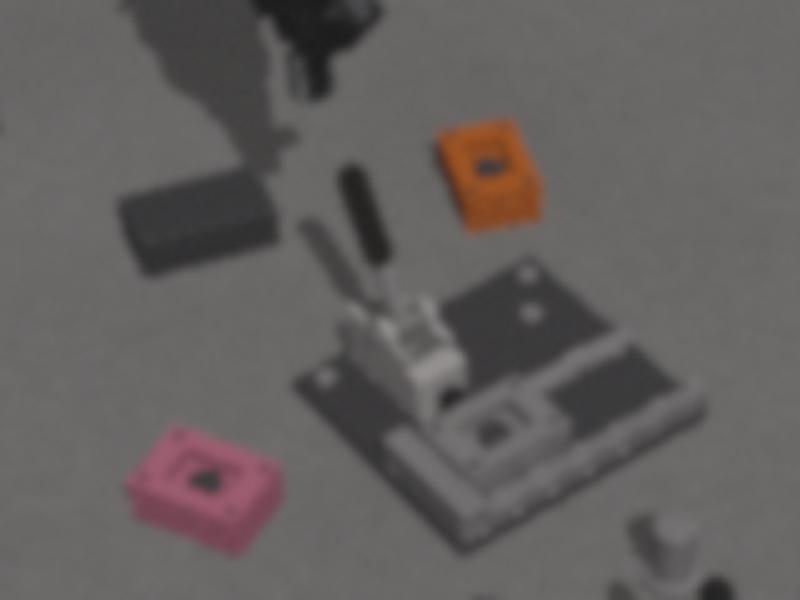

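The fingertips (around (315,90)) are beyond the lever on its -y side, and the path down is clear. I'll descend and push along the fixture's +y.

Call:
{"fn": "drive_tool", "kwargs": {"hand": [0,0,0,0,0,0,0,0], "delta_pos": [[0,0,-2.7],[0,0,-2.4],[0,0,0],[-0.12,1,0],[-0.12,1,0],[-0.12,1,0],[-0.12,1,0],[0,0,0]], "rot": [[0,0,0],[0,0,0],[0,0,0],[0,0,0],[0,0,0],[0,0,0],[0,0,0],[0,0,0]]}}

```text
time: 8.85
tcp_pos: [0.5709, -0.2498, 0.1332]
orientation: [[-0.993, -0.115, 0.017], [-0.115, 0.993, -0.02], [-0.014, -0.022, -1.0]]
force: [0.7, -4.4, -1.2]
finger_gap: -0.0005
```

Call:
{"fn": "drive_tool", "kwargs": {"hand": [0,0,0], "delta_pos": [[-0.3,-0.5,-1.0],[-0.2,0,-0.8],[0,0,0]], "rot": [[0.02,0.017,0],[0,0,0],[0,0,0]]}}

```text
time: 9.22
tcp_pos: [0.5723, -0.2636, 0.1241]
orientation: [[-0.994, -0.112, 0.019], [-0.112, 0.994, -0.013], [-0.017, -0.015, -1.0]]
force: [-0.6, -2.0, -0.2]
finger_gap: -0.0
```

Run:
```python
from rig import ctrl, viewer
import cv2,numpy as np
f=viewer.grab_frame("scene"); cv2.imwrite("pics/e4.png",cv2.resize(f["frame"][105:225,210:370],None,fx=5,fy=5,interpolation=cv2.INTER_CUBIC))
s=ctrl.get_state();print(s["tcp_pos"],s["force"],s["qpos"],s["qd"])
```

```text
[ 0.57262777 -0.26325862  0.12448521] [ 0.07924214 -0.83400801  2.54504373] [-16.82537816  26.38191769  48.62462318  97.28986393 -21.48986983
  64.78296278 134.14722674] [-0.48892883 -0.07282966 -0.49551856  0.10634917 -0.51565486  0.69152242
 -0.06434716]
```

View pics/e4.png

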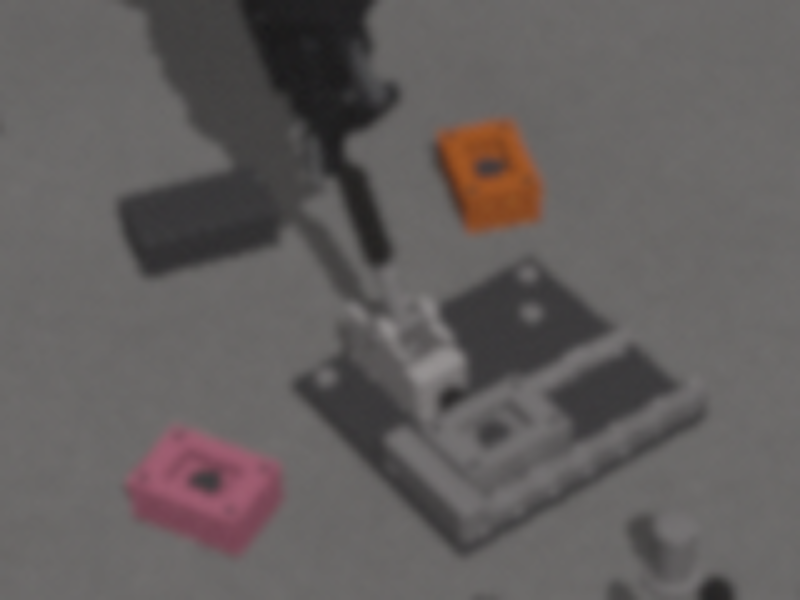

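The lever is still open with the fingertip beside the grip end at (335,165). I'll lower a little more and then push through.

Call:
{"fn": "drive_tool", "kwargs": {"hand": [0,0,0,0,0,0], "delta_pos": [[-0.5,0,-0.9],[0,0,-0.3],[-0.15,1,-0.1],[-0.15,1,-0.1],[-0.15,1,-0.1],[0,0,0]], "rot": [[0.013,0.019,0],[0,0,0],[0,0,0],[0,0,0],[0,0,0],[0,0,0]]}}

```text
time: 10.02
tcp_pos: [0.5669, -0.2423, 0.117]
orientation: [[-0.994, -0.107, 0.014], [-0.107, 0.994, -0.013], [-0.012, -0.015, -1.0]]
force: [-0.3, -3.6, -3.4]
finger_gap: -0.0001
```

Call:
{"fn": "drive_tool", "kwargs": {"hand": [0,0,0,0,0,0], "delta_pos": [[-0.15,1,-0.1],[-0.15,1,-0.1],[-0.15,1,-0.1],[-0.15,1,-0.1],[-0.15,1,-0.1],[0,0,0]], "rot": [[0.013,0.014,-0.01],[0,0,0],[0,0,0],[0,0,0],[0,0,0],[0,0,0]]}}

```text
time: 10.78
tcp_pos: [0.5592, -0.1875, 0.1118]
orientation: [[-0.995, -0.099, -0.001], [-0.099, 0.995, 0.002], [0.001, 0.002, -1.0]]
force: [-0.2, -0.4, 0.8]
finger_gap: -0.0003
```

Run:
```python
from rig import ctrl, viewer
import cv2,numpy as np
f=viewer.grab_frame("scene"); cv2.imwrite("pics/e5.png",cv2.resize(f["frame"][105:225,210:370],None,fx=5,fy=5,interpolation=cv2.INTER_CUBIC))
s=ctrl.get_state();print(s["tcp_pos"],s["force"],s["qpos"])
```

```text
[ 0.55925371 -0.18812441  0.11191355] [-1.13892584  0.30631024 -0.72219121] [-25.01733675  23.14589859  49.06821066 102.53254218 -19.51863846
  63.27793655 126.41320443]
```

View pics/e5.png

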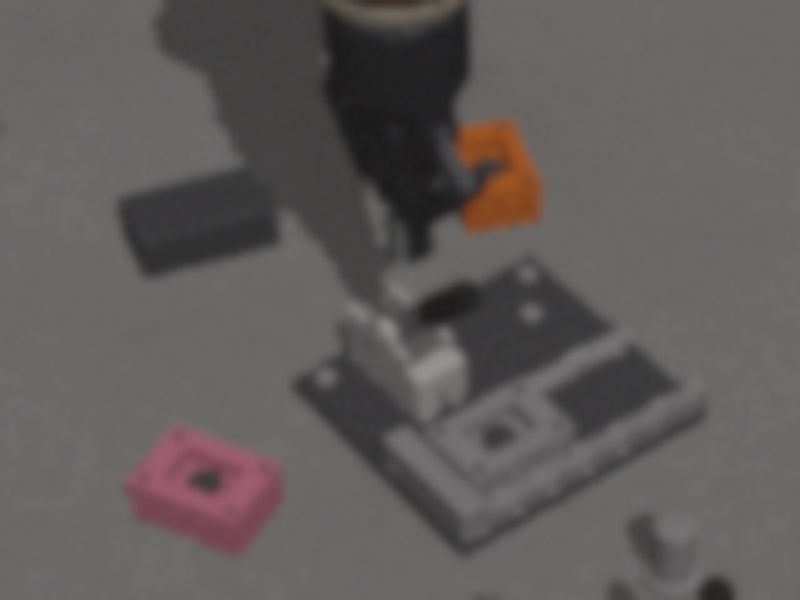

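The lever has snapped over; the grip at (450,300) now leans toward the channel. I'll back off in -y, retract up, and measure.

Call:
{"fn": "drive_tool", "kwargs": {"hand": [0,0,0,0,0,0,0,0,0,0], "delta_pos": [[0.1,-1.5,0],[0.1,-1.5,1],[0,-1,3],[0,0,5],[0,0,4],[-3,-2,0],[-5,0,0],[-5,0,0],[-3,0,0],[0,0,0]], "rot": [[0,0,0],[0,0,0],[0,0,0],[0,0,0],[0,0,0],[0,0,0],[0,0,0],[0,0,0],[0,0,0],[0,0,0]]}}

```text
time: 12.08
tcp_pos: [0.3934, -0.2683, 0.2519]
orientation: [[-0.997, -0.079, 0.004], [-0.079, 0.997, -0.005], [-0.003, -0.005, -1.0]]
force: [1.3, 0.3, -0.0]
finger_gap: -0.0003
```

Run:
```python
from h import *
from rig import ctrl, viewer
import cv2,numpy as np
f=viewer.grab_frame("scene"); g=viewer.grab_frame("top")
cv2.imwrite("pics/e6.png",cv2.resize(f["frame"][125:225,240:370],None,fx=6,fy=6,interpolation=cv2.INTER_CUBIC))
cv2.imwrite("pics/e7.png",g["frame"])
o=np.array([523.2,-145.3]);ex=np.array([.9928,.1201]);ey=np.array([-.1201,.9928])
for n,q in (("scene",f),("top",g)):
    W=cloud(q);P=W[...,:2]*1000-o; X=P@ex;Y=P@ey;Z=W[...,2]*1000
    m=(Z>80)&(Z<160)&(abs(X-30)<15)&(Y>-120)&(Y<40)
    if m.sum()>5:
        i=np.argmax(np.where(m,Y,-999)); print(n,"grip n",m.sum(),"Ymax",Y.flat[i],"Z",Z.flat[i],"dir",np.round(np.degrees(np.arctan2(Y[m].mean()+55,Z[m].mean()-52)),1))
    k=(Z>37.5)&(Z<44)&(X>-90)&(X<64)&(Y>8)&(Y<62)
    print(n,k.sum(),"X",np.percentile(X[k],[1,99]),"Y",np.percentile(Y[k],[1,99]))
s=ctrl.get_state();print(s["time"],s["tcp_pos"],s["force"])
```

```text
scene grip n 80 Ymax 13.70033214094105 Z 121.95721693488487 dir 41.3
scene 222 X [-5.69948314 62.77248665] Y [ 9.64437177 60.55897547]
top grip n 112 Ymax 15.250623434971846 Z 121.41638283546335 dir 38.6
top 234 X [-3.5212376  63.17016279] Y [11.83035363 60.99467565]
12.175 [ 0.39539728 -0.26751014  0.25186917] [0.4262006  0.25923438 0.0667559 ]
```

View pics/e6.png

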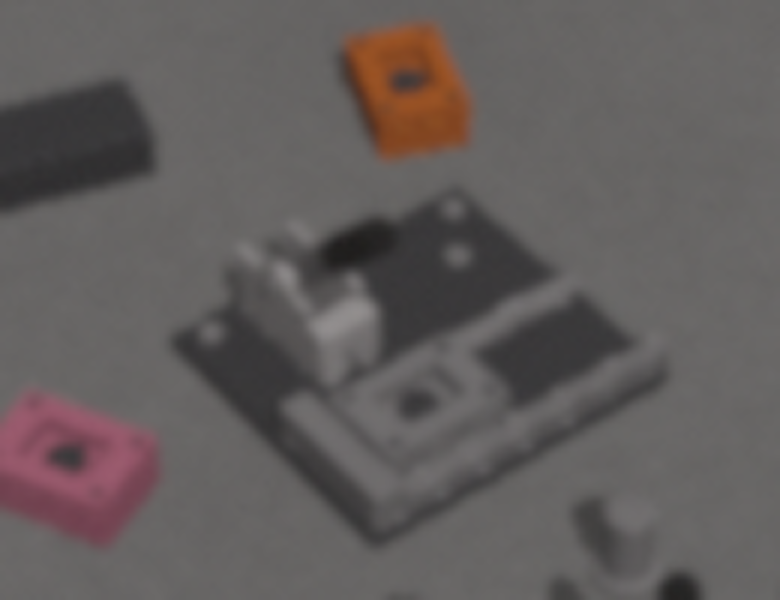

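View pics/e7.png

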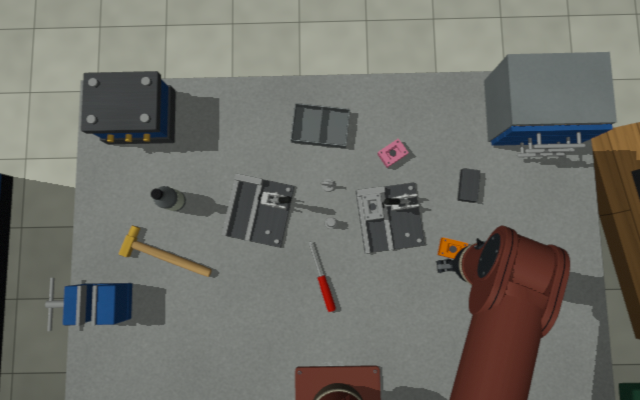

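Both views agree: the lever tip is at y≈14, z≈122 mm (locked should be 13, 125). The insert spans x -4..63+ mm (cut at the mask edge next to the stop) and y 11–61 mm. The other items stand where they were, and the arm is clear. Handing in.

Run:
```python
from rig import ctrl
print(ctrl.finish_job())
```

```text
the job is handed in; nothing more can be done
None
```

I pushed the grey insert about 72 mm along the channel of the right-hand fixture with the fingers shut. It came up against the end stop and did not move under 16 N. I then pushed that fixture's lever over its dead point, and it snapped into lock. The job was handed in at about 12.2 s of the 45 s allowed.

**Last checks:**
- **Lever:** both cameras put the tip at y of about 14 mm and z of 122 mm, against 13 and 125 mm expected when locked.
- **Insert:** it is flat and straight. Its rear face is at x of about -4 to -6 mm (-5 expected), and it lies against the far rail (y up to 61 mm).
- **Rest of the bench:** to the eye, the bystanders look unmoved in the last picture and the empty fixture's lever is still open. The arm was clear, with force near zero.

**Not confirmed:**
- **Foot force:** I could not measure it, so I am taking it from the lever being locked and the insert being home.
- **Insert rectangle:** an earlier depth fit measured the insert as 81 x 54 mm because it picked up pixels from the stop. I did not use it.
- **First lever push:** the tool rode about 18 mm too high, so I backed off, lowered it and pushed again.

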